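# Set the spice mill three clicks off its burr stop

## Robot

A 6-joint arm with a two-finger parallel gripper is mounted at the origin on the work surface. World frame = base frame: x ahead of the robot, y to its left, z up, the work surface at z = 0. Lengths are in m, angles in degrees, forces in N, time in s.
With the tool pointing down it reaches from about 0.35 to 0.875 m from the base axis. Payload 4.2 kg.
Tool frame: the origin (TCP) lies midway between the tips of the shut fingers; the grasp point (between the pads) lies 19 mm behind it (bot.grasp_offset is the distance from the TCP to the grasp point, in m); z points along the fingers, x is the direction in which the jaws open and shut, and the axes are right-handed (so a half turn about z gives the same grasp; the last joint's range is limited). The gripper opens to 87 mm and grips with 3 to 60 N. Pads are 19 mm wide; open, the fingers measure 117 mm over their backs; the gripper's body (75 mm by 190 mm) begins 51 mm behind the grasp point.
Start: joints at [79.733, 22.042, 0.453, 0, -68.411, -14.817], TCP at [0.265, 0.566, 0.223] pointing down, gripper open.
Joint ranges: [-179.83, 179.83], [-69.29, 118.12], [-61.27, 80.66], [-181.25, 117.63], [-171.15, -9.14], [-177.46, 177.46]. Speed limits (degrees/s): [159.86, 159.86, 180, 180, 180, 180].

## Interface

Orientations are given as a 3x3 rotation matrix whose columns are the frame's x, y, z axes.
In Python, from workcell import bot gives the robot as it stands.
- The arm moves only by the shell command python3 -m creep 'ROWS' [FORCE]. ROWS is JSON, a list of rows, each an object of numbers: "tx", "ty", "tz": the shift along the tool's x, y, z normalised to -1 to 1, where 1 is 0.04 m; "rx", "ry", "rz": the turn, a rotation vector about the tool's x, y, z normalised to -1 to 1, where 1 is 4 degrees; "grip": the opening, from -1 (shut) to 1 (fully open). In form: [{"tx": .., "ty": .., "tz": .., "rx": .., "ry": .., "rz": .., "grip": ..}, ...]. A call has 1 to 5 rows; each row shifts and turns the pose as measured when the row begins, along the tool's axes as they then stand; what a row does not reach is not made up. A row lasts 1/10 s, in which the tool goes at most 50 mm and 8.59 degrees, less where a joint would pass 70% of its speed; a pose out of reach is approached as far as the arm can. A call with a number of a shift or a turn outside -1 to 1 is refused whole. A call with a gripper value outside its range is refused whole. The fingers move at their own pace and stop on an object; FORCE is the grip in N (left out, the last holds). Time passes only in rows, so rows that do not move let the fingers close. It gives the time, the measured TCP pose, the force and the opening at its end, in the units of the state.
- bot.observe(): the state, without advancing time (a new reading comes with each control period).
- bot.grab_frame(name): name is "side" or "top"; returns a dict with "img" (400x640x3 uint8, blue, green, red), "fx", "fy", "cx", "cy" (pixels), "R" (3x3) and "t" (3): a world point X has camera coordinates R X + t. Camera axes: x right, y down, z forward; pixel columns grow to the right and rows downward; lengths in m; the calibration is good to about 2 mm. A picture is of the moment at which its call begins. There is no depth.
- bot.hand_in(): hands the job in, once; it reports no verdict.
The state is a dict: "time_s": time; "joint_pos": joint angles; "qd": joint speeds; "effort": joint torques, N m; "eef_pos": TCP position; "tcp_rot": TCP orientation; "force": force on the tool from outside, world axes, zero at the start; "wrist_torque": the same for the moment, N m; "opening": finger opening in m.
Only numpy, scipy, OpenCV 4.12 (cv2) and the standard library are available. Lean on these libraries where they do the work, as an engineer would, in place of code of your own. Each camera call takes 0.05 s, during which the arm holds its last target.

## Task

The spice mill on the counter needs its grind set afresh: turn the large bar-handled grind dial on its top clockwise until it comes to its stop, then bring it back three clicks anticlockwise and let go. Leave the small round timer knob next to it as it is set, and leave the seasoning jar beside the mill standing where it is.

Things in the scene. Friction and masses are not known exactly. Their poses are not given: they have to be found in the camera images.
- dial (a joint): angle of the grind dial, rad: 0 at its clockwise stop (seen from above), growing anticlockwise to 2.513 at the other stop. Sprung clicks every 24 degrees (0.419 rad), the stop being click 0; let go, it settles in the nearest click. It takes about 0.06 N m to turn. It starts one or two clicks off the stop
- dial_grip (a point): the grind dial: black bar handle 54 mm long, 15 mm wide, on a round skirt 58 mm across, 5 mm thick, on the mill's deck. The point is on its upright turning axis, in the bar, 30 mm above the deck, 12 mm below the bar's top. x points along the bar to its pointer end (pale line on top), z up; it turns with the dial. Seven dark ticks on the deck mark the clicks, the longer one the stop
- mill: the spice mill, fixed: aluminium box with flat white deck 230 (x) x 190 (y) mm, 115 mm above the counter. Origin under its centre on the counter; its front with the spout faces its -x. The dial's axis is at x -50, y +35 mm, its third click points to -x. Timer knob's axis at x -50, y -60; hopper throat at x +62, y 0, 72 mm across, 22 mm high above the deck
- timer_mark (a point): the timer knob, to be left alone: small round black knob 26 mm across standing 17 mm above the deck, turns freely. The point is on its top face at the pointer line, 12 mm from its axis
- jar_center (a point): the seasoning jar, amber glass with black cap, 48 mm across and 115 mm tall, standing loose on the counter beside the mill, on the dial's side; the point is at its centre half-way up
Mind the look-alikes: they are no part of the job. There is more than one size of the part that bears jar_center; the job needs the middle-sized.

How it is judged (in metres and radians):
On the way:
1. the dial is turned clockwise to its stop (within 7 degrees of it) (value of joint dial below 0.12 rad), for 0.1 s.
At the end, for the whole second after the job is handed in: after having been at its stop, the dial rests in the third click: 72 degrees anticlockwise of the stop, within 11 degrees; the timer knob's mark is within 6 mm and the jar within 30 mm of where it was at the start, the jar upright within 11 degrees (value of joint dial between 1.065 and 1.449 rad and velocity of joint dial between -0.05 and 0.05 rad/s and distance of timer_mark from where it was at the start of the episode below 0.006 m and distance of jar_center from where it was at the start of the episode below 0.03 m and angle between jar_center's own z axis and vertical below 0.2 rad); the robot touches nothing.
It fails at once if the timer knob is turned (distance of timer_mark from where it was at the start of the episode above 0.008 m).
It fails at once if the jar is knocked over or pushed away (angle between jar_center's own z axis and vertical above 0.5 rad or distance of jar_center from where it was at the start of the episode above 0.05 m).
It also fails if it takes over 40 s, if anything falls off the work surface, if the arm or the gripper's body presses on something with over 40 N, if the wrist force passes 120 N, or if a joint passes its speed limit or range.

## Working session

There is one attempt and no reset: what is moved stays moved. The work goes in short steps, Python scripts to look and compute and a shell command to move; the robot and the scene stay as the last step left them, time stands still between calls to the robot, and variables do not carry over. Pictures are saved under pics/ and viewed, and the job is handed in when it is done.

```bash
mkdir -p pics && python3 - <<'E'
from workcell import bot
import cv2,pickle
s=bot.observe();print(s)
for n in("side","top"):
    f=bot.grab_frame(n);cv2.imwrite(f"pics/{n}0.png",f["img"]);pickle.dump(f,open(f"{n}0.pkl","wb"));print({k:f[k] for k in f if k!="img"})
E
```

```text
{'time_s': 0.0, 'joint_pos': array([ 7.97339759e+01,  2.20901375e+01,  3.78900058e-01, -2.78267415e-02,
       -6.84118554e+01, -1.48148829e+01]), 'qd': array([ 0.01696261, -0.00571768, -0.08440674,  0.09391393,  0.04588238,
        0.01039171]), 'effort': array([-2.69993325e-04, -3.90659666e+01,  1.87407070e+01,  4.21963066e+00,
        1.09046622e-02, -2.04530879e-04]), 'eef_pos': array([0.26468362, 0.56551116, 0.22146319]), 'tcp_rot': array([[-4.24059002e-01, -9.05634186e-01, -8.27243571e-04],
       [-9.05631910e-01,  4.24059794e-01, -2.03345747e-03],
       [ 2.19236934e-03, -1.13127771e-04, -9.99997590e-01]]), 'force': array([0.34735796, 0.78120923, 0.04784648]), 'wrist_torque': array([-0.01778119, -0.00838844,  0.04066292]), 'opening': 0.08719074476417599}
{'fx': 471.2068457753293, 'fy': 471.2068457753293, 'cx': 325.27954963442073, 'cy': 208.68644487355783, 'R': array([[-0.99963426, -0.02188548,  0.01588619],
       [-0.02580163,  0.59586788, -0.80266789],
       [ 0.0081007 , -0.80278422, -0.59621463]]), 't': array([0.55546064, 0.02757541, 1.09057484])}
{'fx': 410.7971677967901, 'fy': 410.7971677967901, 'cx': 319.34186873727316, 'cy': 203.90167830275908, 'R': array([[ 0.02920751, -0.99950372,  0.01179959],
       [-0.9879577 , -0.03066048, -0.15165594],
       [ 0.15194246, -0.00722801, -0.98836291]]), 't': array([0.11851857, 0.56736943, 0.8710239 ])}
```

View pics/side0.png

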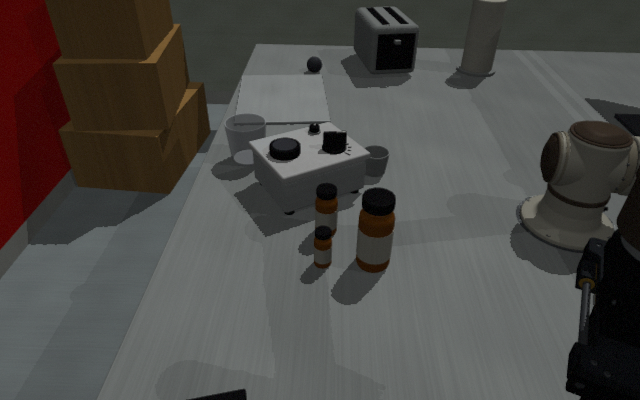

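View pics/top0.png

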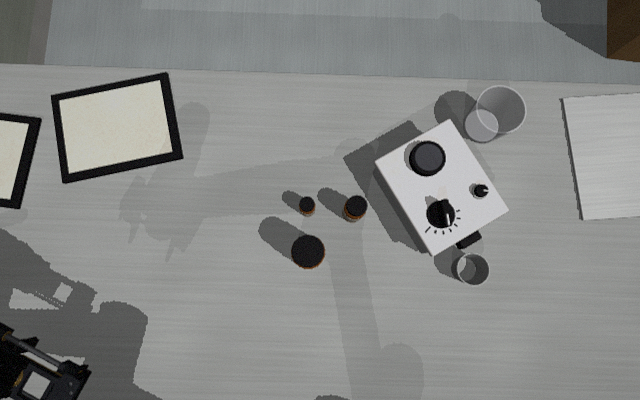

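```bash
python3 - <<'E'
import cv2
a=cv2.imread("pics/top0.png")[110:265,365:520];cv2.imwrite("pics/topc.png",cv2.resize(a,None,fx=3.8,fy=3.8,interpolation=cv2.INTER_CUBIC))
a=cv2.imread("pics/side0.png")[110:230,240:400];cv2.imwrite("pics/sidec.png",cv2.resize(a,None,fx=5,fy=5,interpolation=cv2.INTER_CUBIC))
E
```

```text
(no output)
```

View pics/topc.png

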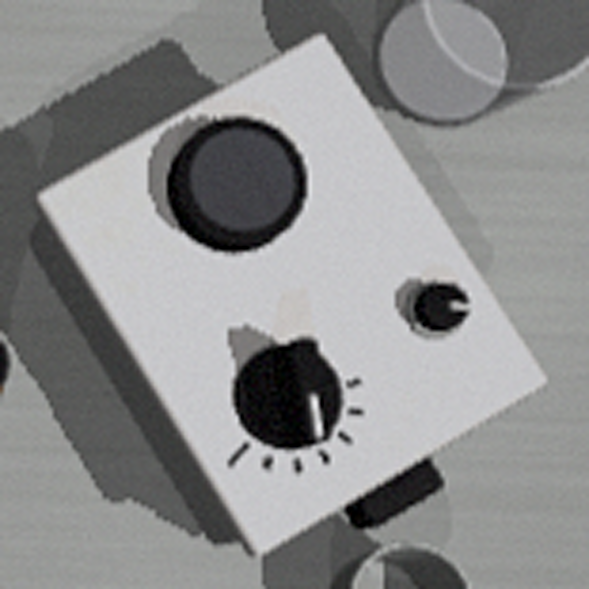

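View pics/sidec.png

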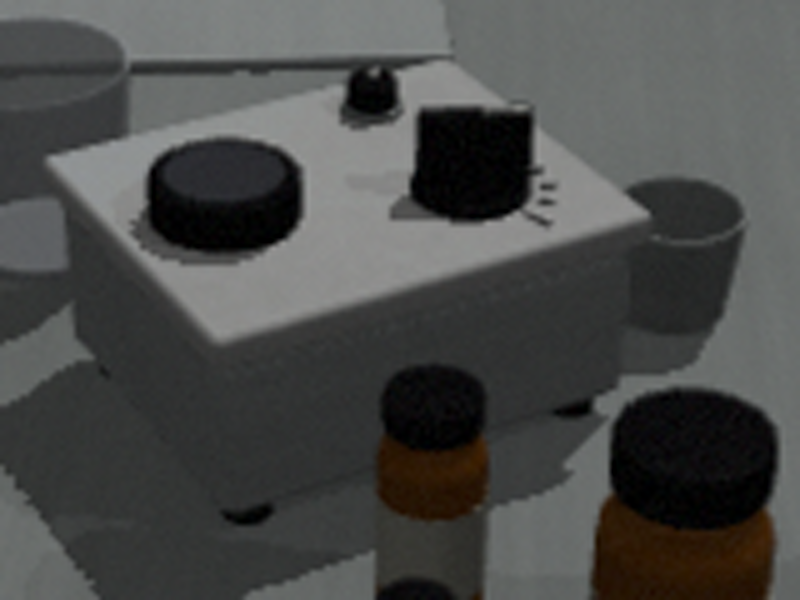

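```bash
cat > h.py <<'E'
import pickle,numpy as np
def ray(f,u,v,z):
    R=f["R"];t=f["t"];c=-R.T@t;d=R.T@np.array([(u-f["cx"])/f["fx"],(v-f["cy"])/f["fy"],1]);return c+d*(z-c[2])/d[2]
def proj(f,X):
    p=f["R"]@np.asarray(X)+f["t"];return np.array([f["fx"]*p[0]/p[2]+f["cx"],f["fy"]*p[1]/p[2]+f["cy"]])
E
python3 - <<'E'
from h import *
from scipy.optimize import least_squares
f=pickle.load(open("top0.pkl","rb"));g=pickle.load(open("side0.pkl","rb"))
T=lambda x,y:(x/3.8+365,y/3.8+110)   
S=lambda x,y:(x/5+240,y/5+110)
# model corners in order top(322,34) back-right..; front = edge (548,380)-(258,556)
tc=[(322,34),(38,195),(258,556),(548,380)]
W=[ray(f,*T(*p),.115) for p in tc]
for w in W:print(w.round(4))
for i in range(4):print(np.linalg.norm(W[i]-W[(i+1)%4]).round(4))
# mill local corners: back +x; left(+y) side = dial side
L=np.array([(.115,-.095),(.115,.095),(-.115,.095),(-.115,-.095)])
sc={0:(48,157),1:(220,345),2:(650,215),3:(447,60)}
def wp(q,l,z):
    c,s=np.cos(q[2]),np.sin(q[2]);return np.array([q[0]+c*l[0]-s*l[1],q[1]+s*l[0]+c*l[1],z])
def res(q,side=True,top=True):
    r=[]
    for i in range(4):
        if top:r+=list(proj(f,wp(q,L[i],.115))-T(*tc[i]))
        if side:r+=list(proj(g,wp(q,L[i],.115))-S(*sc[i]))
    return np.array(r)
q0=[*np.mean(W,0)[:2],np.arctan2(*(((W[0]+W[1])-(W[2]+W[3]))[[1,0]]))]
for kw in({},{'side':False},{'top':False}):
    o=least_squares(lambda q:res(q,**kw),q0);q=o.x;print(kw,q[:2].round(4),np.degrees(q[2]).round(2),abs(o.fun).max().round(2))
q=least_squares(res,q0).x
ax=wp(q,(-.05,.035),.115);print("axis",ax.round(4),"timer",wp(q,(-.05,-.06),.115).round(4))
for p in[(238,456),(267,464),(297,467),(326,458),(345,440),(357,412),(354,384)]:
    d=ray(f,*T(*p),.115)-ax;print("tick",np.degrees(np.arctan2(d[1],d[0])).round(1),np.hypot(*d[:2]).round(3))
a=ray(f,*T(315,395),.157);b=ray(f,*T(320,440),.157);d=b-a
print("pointer",np.degrees(np.arctan2(d[1],d[0])),a,b, np.degrees(np.arctan2(*(b-ax)[[1,0]])))
print("third dir",np.degrees(q[2])+180)
for n,p,z in(("big",(308,251),.15),("mid",(355,208),.115),("small",(307,206),.07)):print(n,ray(f,*p,z).round(3))
E
```

```text
[ 0.7432 -0.135   0.115 ]
[0.6457 0.0229 0.115 ]
[ 0.4528 -0.0955  0.115 ]
[ 0.5518 -0.2538  0.115 ]
0.1856
0.2263
0.1867
0.2252
{} [ 0.5986 -0.1145] 31.81 1.9
{'side': False} [ 0.5986 -0.1154] 31.75 1.47
{'top': False} [ 0.5985 -0.1103] 31.92 1.94
axis [ 0.5377 -0.1111  0.115 ] timer [ 0.5877 -0.1919  0.115 ]
tick 141.3 0.041
tick 164.2 0.037
tick -171.0 0.037
tick -145.8 0.038
tick -124.2 0.039
tick -99.4 0.039
tick -76.8 0.038
pointer -174.72010961523173 [ 0.53396766 -0.11375084  0.157     ] [ 0.51094277 -0.11587865  0.157     ] -169.91965125794175
third dir 211.81057717366724
big [0.455 0.155 0.15 ]
mid [0.546 0.063 0.115]
small [0.554 0.162 0.07 ]
```

```bash
python3 -m creep '[{"tx":0.65,"ty":-0.7,"tz":-0.3,"rz":1,"grip":1},{"tx":0.6,"ty":-0.74,"tz":-0.3,"rz":1,"grip":1},{"tx":0.55,"ty":-0.78,"tz":-0.3,"rz":1,"grip":1},{"tx":0.5,"ty":-0.82,"rz":1,"grip":1},{"tx":0.45,"ty":-0.86,"rz":1,"grip":1}]'
cat > plan.py <<'E'
import sys
from h import *
from workcell import bot
# usage: plan.py x y z xang(deg)
tg=np.array([float(a) for a in sys.argv[1:4]]);ang=float(sys.argv[4])
s=bot.observe();R=s["tcp_rot"]
xa=np.degrees(np.arctan2(R[1,0],R[0,0]));d=tg-s["eef_pos"]
print("t",s["time_s"],"pos",s["eef_pos"].round(4),"xang",round(xa,2),"open",round(s["opening"],4),"F",np.round(s["force"],1),"M",np.round(s["wrist_torque"],2),"z",R[:,2].round(3),"j",np.round(s["joint_pos"],0))
print("shift units tool",(R.T@d/.04).round(2),"rz units",round(-((ang-xa+180)%360-180)/4,2))
E
python3 plan.py .5377 -.1115 .26 97.8
```

```text
t 0.1 pos [0.2647 0.5656 0.2216] xang -115.09 open 0.0871 F [-0.4 -0.5 -0.4] M [ 0.01  0.02 -0.03] z [-0.001 -0.002 -1.   ] j [ 80.  22.   0.  -0. -68. -15.]
shift units tool [ 12.44 -13.36  -0.93] rz units 36.78invalid input at $[0]: expected keys tx, ty, tz, rx, ry, rz, grip
```

```bash
python3 -m creep '[{"tx":0.65,"ty":-0.7,"tz":-0.3,"rx":0,"ry":0,"rz":1,"grip":1},{"tx":0.6,"ty":-0.74,"tz":-0.3,"rx":0,"ry":0,"rz":1,"grip":1},{"tx":0.55,"ty":-0.78,"tz":-0.3,"rx":0,"ry":0,"rz":1,"grip":1},{"tx":0.5,"ty":-0.82,"tz":0,"rx":0,"ry":0,"rz":1,"grip":1},{"tx":0.45,"ty":-0.86,"tz":0,"rx":0,"ry":0,"rz":1,"grip":1}]'
python3 plan.py .5377 -.1115 .26 97.8
```

```text
time_s: 0.6
eef_pos: [0.3346, 0.3841, 0.2546]
tcp_rot: [[-0.713, -0.701, -0.003], [-0.701, 0.713, -0.009], [0.009, -0.004, -1.0]]
force: [0.9, 0.1, 0.4]
opening: 0.0866
t 0.6 pos [0.3346 0.3841 0.2546] xang -135.51 open 0.0866 F [0.9 0.1 0.4] M [ 0.09 -0.1   0.03] z [-0.003 -0.009 -1.   ] j [ 67.  10. -12.   0. -69. -23.]
shift units tool [  5.06 -12.4   -0.04] rz units 31.67
```

```bash
python3 -m creep '[{"tx":0.37,"ty":-0.93,"tz":0,"rx":0,"ry":0,"rz":1,"grip":1},{"tx":0.3,"ty":-0.95,"tz":0,"rx":0,"ry":0,"rz":1,"grip":1},{"tx":0.24,"ty":-0.97,"tz":0,"rx":0,"ry":0,"rz":1,"grip":1},{"tx":0.17,"ty":-0.98,"tz":0,"rx":0,"ry":0,"rz":1,"grip":1},{"tx":0.1,"ty":-0.99,"tz":0,"rx":0,"ry":0,"rz":1,"grip":1}]' >/dev/null; python3 plan.py .5377 -.1115 .26 97.8
python3 -m creep '[{"tx":0.03,"ty":-1,"tz":0,"rx":0,"ry":0,"rz":1,"grip":1},{"tx":-0.03,"ty":-1,"tz":0,"rx":0,"ry":0,"rz":1,"grip":1},{"tx":-0.1,"ty":-0.99,"tz":0,"rx":0,"ry":0,"rz":1,"grip":1},{"tx":-0.17,"ty":-0.98,"tz":0,"rx":0,"ry":0,"rz":1,"grip":1},{"tx":-0.1,"ty":-0.3,"tz":0,"rx":0,"ry":0,"rz":1,"grip":1}]' >/dev/null; python3 plan.py .5377 -.1115 .26 97.8
```

```text
t 1.1 pos [0.4111 0.191  0.2551] xang -156.25 open 0.0872 F [1.2 0.3 0.1] M [ 0.12 -0.13  0.02] z [-0.005 -0.01  -1.   ] j [ 46.   4. -19.   0. -68. -22.]
shift units tool [ 0.15 -8.2  -0.06] rz units 26.49
t 1.6 pos [0.4751 0.0214 0.2553] xang -177.25 open 0.0869 F [ 0.1  0.7 -0.1] M [ 0.14 -0.07 -0.05] z [-0.007 -0.01  -1.   ] j [ 22.   6. -16.   0. -68. -20.]
shift units tool [-1.4  -3.39 -0.09] rz units 21.24
```

```bash
python3 -m creep '[{"tx":-0.37,"ty":-0.93,"tz":0,"rx":0,"ry":0,"rz":1,"grip":1},{"tx":-0.44,"ty":-0.9,"tz":0,"rx":0,"ry":0,"rz":1,"grip":1},{"tx":-0.5,"ty":-0.87,"tz":0,"rx":0,"ry":0,"rz":1,"grip":1},{"tx":-0.2,"ty":-0.3,"tz":0,"rx":0,"ry":0,"rz":1,"grip":1},{"tx":0,"ty":0,"tz":0,"rx":0,"ry":0,"rz":1,"grip":1}]' >/dev/null; python3 plan.py .5377 -.1115 .26 97.8
python3 -m creep '[{"tx":0,"ty":0,"tz":0,"rx":0,"ry":0,"rz":1,"grip":1},{"tx":0,"ty":0,"tz":0,"rx":0,"ry":0,"rz":1,"grip":1},{"tx":0,"ty":0,"tz":0,"rx":0,"ry":0,"rz":1,"grip":1},{"tx":0,"ty":0,"tz":0,"rx":0,"ry":0,"rz":1,"grip":1},{"tx":0,"ty":0,"tz":0,"rx":0,"ry":0,"rz":1,"grip":1}]' >/dev/null; python3 plan.py .5377 -.1115 .26 97.8
python3 -m creep '[{"tx":0,"ty":0,"tz":0,"rx":0,"ry":0,"rz":1,"grip":1},{"tx":0,"ty":0,"tz":0,"rx":0,"ry":0,"rz":1,"grip":1},{"tx":0,"ty":0,"tz":0,"rx":0,"ry":0,"rz":1,"grip":1},{"tx":0,"ty":0,"tz":0,"rx":0,"ry":0,"rz":1,"grip":1},{"tx":0,"ty":0,"tz":0,"rx":0,"ry":0,"rz":1,"grip":1}]' >/dev/null; python3 plan.py .5377 -.1115 .26 97.8
```

```text
t 2.1 pos [ 0.5317 -0.1089  0.2536] xang 161.68 open 0.0868 F [-0.6 -0.4 -0.6] M [ 0.1  -0.07 -0.07] z [-0.012 -0.01  -1.   ] j [  6.  13.  -8.   1. -70. -24.]
shift units tool [-0.16 -0.02 -0.16] rz units 15.97
t 2.6 pos [ 0.5301 -0.1105  0.25  ] xang 140.58 open 0.0868 F [-0.2  0.2 -0.6] M [ 0.12 -0.14 -0.01] z [-0.019 -0.009 -1.   ] j [  6.  13.  -8.   0. -70. -45.]
shift units tool [-0.16  0.1  -0.25] rz units 10.7
t 3.1 pos [ 0.5283 -0.1103  0.2472] xang 119.68 open 0.087 F [-0.2  0.   0.6] M [ 0.04 -0.23 -0.06] z [-0.025 -0.008 -1.   ] j [  6.  13.  -8.   0. -70. -66.]
shift units tool [-0.14  0.18 -0.32] rz units 5.47
```

```bash
cat >> plan.py <<'E'
w=np.cross(R[:,2],[0,0,-1]);print("level rx,ry units",np.degrees(R.T@w/4)[:2].round(2))
E
python3 -m creep '[{"tx":0,"ty":0,"tz":-0.1,"rx":0,"ry":0,"rz":1,"grip":1},{"tx":0,"ty":0,"tz":-0.1,"rx":0,"ry":0,"rz":1,"grip":1},{"tx":0,"ty":0,"tz":-0.1,"rx":0,"ry":0,"rz":1,"grip":1},{"tx":0,"ty":0,"tz":0,"rx":0,"ry":0,"rz":1,"grip":1},{"tx":0,"ty":0,"tz":0,"rx":0,"ry":0,"rz":1,"grip":1}]' >/dev/null; python3 plan.py .5377 -.1115 .22 97.8
```

```text
t 3.6 pos [ 0.5268 -0.1099  0.2569] xang 98.79 open 0.0872 F [-0.   0.4 -0.5] M [-0.   -0.24 -0.03] z [-0.031 -0.007 -0.999] j [  6.  13.  -7.   0. -71. -87.]
shift units tool [-0.08  0.29  0.91] rz units 0.25
level rx,ry units [-0.46  0.03]
```

```bash
python3 -m creep '[{"tx":0,"ty":0.15,"tz":0.3,"rx":-0.25,"ry":0,"rz":0,"grip":1},{"tx":-0.05,"ty":0.2,"tz":0.3,"rx":-0.25,"ry":0,"rz":0.2,"grip":1},{"tx":0,"ty":0,"tz":0.3,"rx":-0.1,"ry":0,"rz":0,"grip":1}]' >/dev/null; python3 plan.py .5377 -.1115 .2 97.8
python3 - <<'E'
from workcell import bot
import cv2,pickle,numpy as np
for n,c in(("side",(110,230,240,400)),("top",(110,265,365,520))):
    f=bot.grab_frame(n);pickle.dump(f,open(f"{n}1.pkl","wb"))
    a=f["img"][c[0]-40 if n=="side" else c[0]:c[1],c[2]:c[3]];cv2.imwrite(f"pics/{n}1.png",cv2.resize(a,None,fx=3.7,fy=3.7,interpolation=cv2.INTER_CUBIC))
E
```

```text
t 3.9 pos [ 0.5414 -0.1097  0.2203] xang 97.88 open 0.0871 F [-0.2 -0.  -0.3] M [ 0.07 -0.07  0.03] z [ 0.014 -0.    -1.   ] j [  5.  15. -11.   0. -64. -88.]
shift units tool [-0.03 -0.11  0.51] rz units 0.02
level rx,ry units [0.2  0.03]
```

View pics/side1.png

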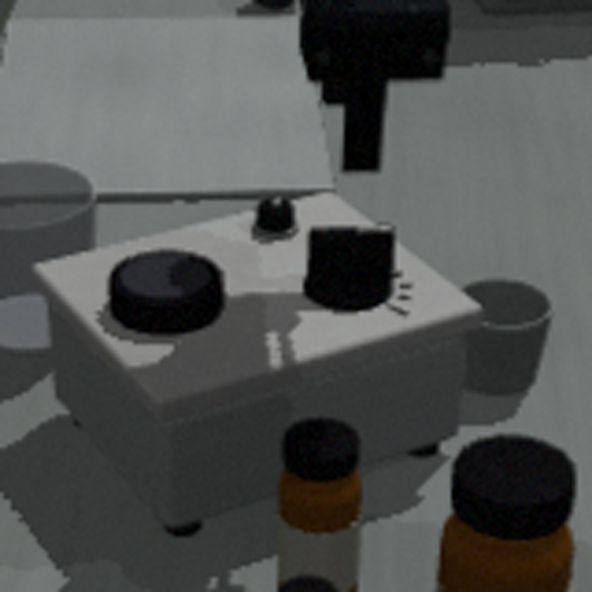

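View pics/top1.png

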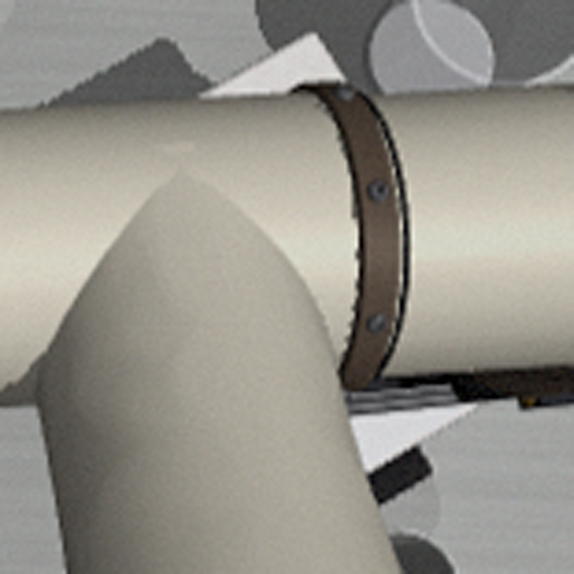

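```bash
python3 - <<'E'
from h import *
g=pickle.load(open("side1.pkl","rb"))
C=lambda p:((p-[240,70])*3.7).round(0)
print("tcp",C(proj(g,[.5414,-.1097,.2203])),"bar top",C(proj(g,[.5377,-.1111,.157])), "deckaxis",C(proj(g,[.5377,-.1111,.115])),"pointer tip",C(proj(g,[.5377-.027,-.1111-.003,.157])),"tail",C(proj(g,[.5377+.027,-.1111+.003,.157])))
E
```

```text
tcp [349. 134.] bar top [352. 228.] deckaxis [350. 287.] pointer tip [395. 227.] tail [309. 229.]
```

```bash
python3 -m creep '[{"tx":0,"ty":-0.1,"tz":0.4,"rx":0.2,"ry":0,"rz":0,"grip":1},{"tx":0,"ty":0,"tz":0.4,"rx":0,"ry":0,"rz":0,"grip":1},{"tx":0,"ty":0,"tz":0.4,"rx":0,"ry":0,"rz":0,"grip":1}]' >/dev/null; python3 plan.py .5377 -.1118 .128 97.8
```

```text
t 4.3 pos [ 0.5366 -0.1104  0.1708] xang 97.9 open 0.0871 F [ 0.   0.2 -0.2] M [ 0.1  -0.2   0.02] z [-0.001 -0.002 -1.   ] j [  5.  17. -15.   0. -58. -88.]
shift units tool [-0.04  0.03  1.07] rz units 0.02
level rx,ry units [-0.03  0.03]
```

```bash
python3 -m creep '[{"tx":-0.04,"ty":0.04,"tz":0.4,"rx":0,"ry":0,"rz":0,"grip":1},{"tx":0,"ty":0,"tz":0.4,"rx":0,"ry":0,"rz":0,"grip":1},{"tx":0,"ty":0,"tz":0.25,"rx":0,"ry":0,"rz":0,"grip":1}]' >/dev/null; python3 plan.py .5377 -.1118 .128 97.8
```

```text
t 4.6 pos [ 0.5365 -0.1118  0.1248] xang 97.88 open 0.0865 F [0.2 0.5 0. ] M [ 0.02 -0.13  0.01] z [-0.006 -0.002 -1.   ] j [  5.  20. -18.   0. -52. -87.]
shift units tool [-0.01  0.03 -0.08] rz units 0.02
level rx,ry units [-0.09  0.02]
```

```bash
python3 -m creep '[{"tx":0,"ty":0.03,"tz":-0.1,"rx":-0.09,"ry":0,"rz":0,"grip":-0.4},{"tx":0,"ty":0,"tz":0,"rx":0,"ry":0,"rz":0,"grip":-0.4},{"tx":0,"ty":0,"tz":0,"rx":0,"ry":0,"rz":0,"grip":-0.4},{"tx":0,"ty":0,"tz":0,"rx":0,"ry":0,"rz":0,"grip":-0.4},{"tx":0,"ty":0,"tz":0,"rx":0,"ry":0,"rz":0,"grip":-0.4}]' 20 >/dev/null; python3 plan.py .5377 -.1118 .128 97.8
python3 -m creep '[{"tx":0,"ty":0,"tz":0,"rx":0,"ry":0,"rz":0,"grip":-1},{"tx":0,"ty":0,"tz":0,"rx":0,"ry":0,"rz":0,"grip":-1},{"tx":0,"ty":0,"tz":0,"rx":0,"ry":0,"rz":0,"grip":-1}]' 20 >/dev/null; python3 plan.py .5377 -.1118 .128 97.8
```

```text
t 5.1 pos [ 0.5381 -0.1116  0.1294] xang 97.91 open 0.0551 F [ 0.  -0.4 -0.2] M [-0.03 -0.16  0.02] z [ 0.    -0.002 -1.   ] j [  5.  20. -18.   0. -52. -87.]
shift units tool [-0.   -0.01  0.04] rz units 0.03
level rx,ry units [0.   0.02]
t 5.4 pos [ 0.5386 -0.1116  0.1305] xang 97.91 open 0.0309 F [-0.2  0.   0.4] M [ 0.08 -0.16  0.03] z [ 0.003 -0.001 -1.   ] j [  5.  20. -18.   0. -52. -87.]
shift units tool [-0.   -0.02  0.06] rz units 0.03
level rx,ry units [0.03 0.03]
```

```bash
python3 -m creep '[{"tx":0,"ty":0,"tz":0.05,"rx":0,"ry":0,"rz":0,"grip":-1},{"tx":0,"ty":0,"tz":0,"rx":0,"ry":0,"rz":0,"grip":-1},{"tx":0,"ty":0,"tz":0,"rx":0,"ry":0,"rz":0,"grip":-1}]' 20 >/dev/null; python3 plan.py .5377 -.1118 .128 97.8
```

```text
t 5.7 pos [ 0.5385 -0.1119  0.1283] xang 97.92 open 0.015 F [-0.7 -0.4  1.9] M [-0.07 -0.11  0.03] z [ 0.002 -0.002 -1.   ] j [  5.  20. -18.   0. -52. -87.]
shift units tool [ 0.   -0.02  0.01] rz units 0.03
level rx,ry units [0.03 0.03]
```

```bash
python3 -m creep '[{"tx":0,"ty":0,"tz":0,"rx":0,"ry":0,"rz":0.5,"grip":-1},{"tx":0,"ty":0,"tz":0,"rx":0,"ry":0,"rz":1,"grip":-1},{"tx":0,"ty":0,"tz":0,"rx":0,"ry":0,"rz":1,"grip":-1}]' 25 >/dev/null; python3 plan.py .5383 -.1118 .128 49.8
```

```text
t 6.0 pos [ 0.5385 -0.1117  0.1283] xang 87.62 open 0.0151 F [-0.4 -0.1  0.4] M [ 0.1  -0.17  0.09] z [ 0.002 -0.002 -1.   ] j [  5.  20. -18.   0. -52. -98.]
shift units tool [-0.   -0.01  0.01] rz units 9.46
level rx,ry units [0.03 0.02]
```

```bash
python3 -m creep '[{"tx":0,"ty":0,"tz":0,"rx":0,"ry":0,"rz":1,"grip":-1},{"tx":0,"ty":0,"tz":0,"rx":0,"ry":0,"rz":1,"grip":-1},{"tx":0,"ty":0,"tz":0,"rx":0,"ry":0,"rz":1,"grip":-1},{"tx":0,"ty":0,"tz":0,"rx":0,"ry":0,"rz":1,"grip":-1}]' >/dev/null; python3 plan.py .5383 -.1118 .128 49.8
python3 -m creep '[{"tx":0,"ty":0,"tz":0,"rx":0,"ry":0,"rz":1,"grip":-1},{"tx":0,"ty":0,"tz":0,"rx":0,"ry":0,"rz":1,"grip":-1},{"tx":0,"ty":0,"tz":0,"rx":0,"ry":0,"rz":1,"grip":-1}]' >/dev/null; python3 plan.py .5383 -.1118 .128 49.8
```

```text
t 6.4 pos [ 0.5386 -0.1114  0.1284] xang 70.98 open 0.0147 F [-0.7 -0.6  0.2] M [ 0.   -0.2   0.11] z [ 0.002 -0.001 -1.   ] j [   5.   20.  -18.    0.  -52. -114.]
shift units tool [-0.01 -0.    0.01] rz units 5.29
level rx,ry units [0.04 0.01]
t 6.7 pos [ 0.5387 -0.1112  0.1284] xang 58.52 open 0.0143 F [ 0.1 -1.3 -0.1] M [-0.06 -0.18  0.06] z [ 0.002 -0.001 -1.   ] j [   5.   20.  -18.    0.  -52. -127.]
shift units tool [-0.02 -0.    0.01] rz units 2.18
level rx,ry units [ 0.04 -0.  ]
```

```bash
python3 -m creep '[{"tx":0,"ty":0,"tz":0,"rx":0,"ry":0,"rz":1,"grip":-1},{"tx":0,"ty":0,"tz":0,"rx":0,"ry":0,"rz":0.8,"grip":-1}]' >/dev/null; python3 plan.py .5383 -.1118 .128 49.8
python3 -m creep '[{"tx":0,"ty":0,"tz":0,"rx":0,"ry":0,"rz":0.5,"grip":-1}]' >/dev/null; python3 plan.py .5383 -.1118 .128 49.8
python3 -m creep '[{"tx":0,"ty":0,"tz":0,"rx":0,"ry":0,"rz":0.5,"grip":-1}]' >/dev/null; python3 plan.py .5383 -.1118 .128 49.8
python3 -m creep '[{"tx":0,"ty":0,"tz":0,"rx":0,"ry":0,"rz":0.5,"grip":-1}]' >/dev/null; python3 plan.py .5383 -.1118 .128 49.8
```

```text
t 6.9 pos [ 0.5388 -0.1111  0.1283] xang 51.01 open 0.0146 F [-0.1 -0.1  0.2] M [-0.05 -0.15 -0.02] z [ 0.002 -0.001 -1.   ] j [   5.   20.  -18.    0.  -52. -134.]
shift units tool [-0.02  0.    0.01] rz units 0.3
level rx,ry units [ 0.04 -0.01]
t 7.0 pos [ 0.5388 -0.1111  0.1284] xang 48.94 open 0.0147 F [-0.7  0.4  0.1] M [-0.11 -0.1   0.46] z [ 0.002 -0.001 -1.   ] j [   5.   20.  -18.    0.  -52. -136.]
shift units tool [-0.02  0.    0.01] rz units -0.21
level rx,ry units [ 0.04 -0.01]
t 7.1 pos [ 0.5389 -0.111   0.1284] xang 47.0 open 0.0152 F [ 0.  -0.3 -0.1] M [-0.08 -0.15  0.65] z [ 0.002 -0.002 -1.   ] j [   5.   20.  -18.    0.  -52. -138.]
shift units tool [-0.02  0.    0.01] rz units -0.7
level rx,ry units [ 0.04 -0.  ]
t 7.2 pos [ 0.5389 -0.1112  0.1284] xang 45.08 open 0.0158 F [-0.3 -0.4  0.1] M [ 0.05 -0.11  0.71] z [ 0.002 -0.002 -1.   ] j [   5.   20.  -18.    0.  -52. -140.]
shift units tool [-0.02  0.    0.01] rz units -1.18
level rx,ry units [0.04 0.01]
```

```bash
python3 -m creep '[{"tx":0,"ty":0,"tz":0,"rx":0,"ry":0,"rz":0,"grip":-1},{"tx":0,"ty":0,"tz":0,"rx":0,"ry":0,"rz":-1,"grip":-1},{"tx":0,"ty":0,"tz":0,"rx":0,"ry":0,"rz":-1,"grip":-1},{"tx":0,"ty":0,"tz":0,"rx":0,"ry":0,"rz":-1,"grip":-1},{"tx":0,"ty":0,"tz":0,"rx":0,"ry":0,"rz":-1,"grip":-1}]' >/dev/null; python3 plan.py .5385 -.1118 .128 120.8
python3 -m creep '[{"tx":0,"ty":0,"tz":0,"rx":0,"ry":0,"rz":-1,"grip":-1},{"tx":0,"ty":0,"tz":0,"rx":0,"ry":0,"rz":-1,"grip":-1},{"tx":0,"ty":0,"tz":0,"rx":0,"ry":0,"rz":-1,"grip":-1},{"tx":0,"ty":0,"tz":0,"rx":0,"ry":0,"rz":-1,"grip":-1},{"tx":0,"ty":0,"tz":0,"rx":0,"ry":0,"rz":-1,"grip":-1}]' >/dev/null; python3 plan.py .5385 -.1118 .128 120.8
```

```text
t 7.7 pos [ 0.5387 -0.1113  0.1284] xang 61.81 open 0.0148 F [ 0.6 -0.1  0.4] M [-0.18 -0.14 -0.07] z [ 0.001 -0.003 -1.   ] j [   5.   20.  -18.    0.  -52. -124.]
shift units tool [-0.01  0.    0.01] rz units -14.75
level rx,ry units [0.03 0.02]
t 8.2 pos [ 0.5385 -0.1116  0.1284] xang 82.54 open 0.0152 F [ 0.2 -0.7  0.4] M [-0.18 -0.18 -0.06] z [ 0.001 -0.002 -1.   ] j [   5.   20.  -18.    0.  -52. -103.]
shift units tool [-0.01 -0.    0.01] rz units -9.57
level rx,ry units [0.02 0.02]
```

```bash
python3 -m creep '[{"tx":0,"ty":0,"tz":0,"rx":0,"ry":0,"rz":-1,"grip":-1},{"tx":0,"ty":0,"tz":0,"rx":0,"ry":0,"rz":-1,"grip":-1},{"tx":0,"ty":0,"tz":0,"rx":0,"ry":0,"rz":-1,"grip":-1},{"tx":0,"ty":0,"tz":0,"rx":0,"ry":0,"rz":-1,"grip":-1},{"tx":0,"ty":0,"tz":0,"rx":0,"ry":0,"rz":-1,"grip":-1}]' >/dev/null; python3 plan.py .5385 -.1118 .128 121.8
python3 -m creep '[{"tx":0,"ty":0,"tz":0,"rx":0,"ry":0,"rz":-1,"grip":-1},{"tx":0,"ty":0,"tz":0,"rx":0,"ry":0,"rz":-1,"grip":-1},{"tx":0,"ty":0,"tz":0,"rx":0,"ry":0,"rz":-1,"grip":-1},{"tx":0,"ty":0,"tz":0,"rx":0,"ry":0,"rz":-0.8,"grip":-1},{"tx":0,"ty":0,"tz":0,"rx":0,"ry":0,"rz":-0.5,"grip":-1}]' >/dev/null; python3 plan.py .5385 -.1118 .128 121.8
```

```text
t 8.7 pos [ 0.5386 -0.112   0.1284] xang 103.26 open 0.0147 F [-1.1 -1.1 -0.9] M [-0.17 -0.18 -0.09] z [ 0.002 -0.001 -1.   ] j [  5.  20. -18.   0. -52. -82.]
shift units tool [ 0.01 -0.    0.01] rz units -4.63
level rx,ry units [0.03 0.02]
t 9.2 pos [ 0.5387 -0.1123  0.1284] xang 121.13 open 0.0148 F [-0.3 -0.1  0. ] M [-0.05 -0.12 -0.04] z [ 0.003  0.    -1.   ] j [  5.  20. -18.   0. -52. -64.]
shift units tool [0.01 0.   0.01] rz units -0.17
level rx,ry units [0.03 0.02]
```

```bash
python3 -m creep '[{"tx":0,"ty":0,"tz":0,"rx":0,"ry":0,"rz":-0.1,"grip":0.1},{"tx":0,"ty":0,"tz":0,"rx":0,"ry":0,"rz":0,"grip":0.1},{"tx":0,"ty":0,"tz":0,"rx":0,"ry":0,"rz":0,"grip":0.1},{"tx":0,"ty":0,"tz":0,"rx":0,"ry":0,"rz":0,"grip":0.1},{"tx":0,"ty":0,"tz":0,"rx":0,"ry":0,"rz":0,"grip":0.1}]' >/dev/null; python3 plan.py .5385 -.1118 .25 121.8
python3 -m creep '[{"tx":0,"ty":0,"tz":-0.3,"rx":0,"ry":0,"rz":0,"grip":0.1},{"tx":0,"ty":0,"tz":-0.6,"rx":0,"ry":0,"rz":0,"grip":0.1},{"tx":0,"ty":0,"tz":-0.8,"rx":0,"ry":0,"rz":0,"grip":0.1},{"tx":0,"ty":0,"tz":-0.8,"rx":0,"ry":0,"rz":0,"grip":0.1},{"tx":0,"ty":0,"tz":-0.8,"rx":0,"ry":0,"rz":0,"grip":0.1}]' >/dev/null; python3 plan.py .5385 -.1118 .25 121.8
```

```text
t 9.7 pos [ 0.5386 -0.1121  0.1282] xang 121.43 open 0.0449 F [-0.2 -0.3  1.1] M [-0.   -0.14  0.04] z [ 0.003  0.001 -1.   ] j [  5.  20. -18.  -0. -52. -64.]
shift units tool [ 0.01  0.01 -3.05] rz units -0.09
level rx,ry units [0.04 0.01]
t 10.2 pos [ 0.5355 -0.1123  0.2627] xang 121.38 open 0.0479 F [-0.1  0.2 -1.1] M [ 0.02 -0.25  0.02] z [-0.008  0.    -1.   ] j [  5.  13.  -6.  -0. -71. -64.]
shift units tool [-0.03  0.07  0.32] rz units -0.1
level rx,ry units [-0.1  -0.07]
```

```bash
python3 -m creep '[{"tx":0.85,"ty":0.4,"tz":0,"rx":0,"ry":0,"rz":0,"grip":0.1},{"tx":0.85,"ty":0.4,"tz":0,"rx":0,"ry":0,"rz":0,"grip":0.1},{"tx":0.85,"ty":0.4,"tz":0,"rx":0,"ry":0,"rz":0,"grip":0.1},{"tx":0.85,"ty":0.4,"tz":0,"rx":0,"ry":0,"rz":0,"grip":0.1},{"tx":0.85,"ty":0.4,"tz":0,"rx":0,"ry":0,"rz":0,"grip":0.1}]' >/dev/null
python3 -m creep '[{"tx":0.85,"ty":0.3,"tz":0,"rx":0,"ry":0,"rz":0,"grip":0.1},{"tx":0.85,"ty":0.3,"tz":0,"rx":0,"ry":0,"rz":0,"grip":0.1},{"tx":0.85,"ty":0.3,"tz":0,"rx":0,"ry":0,"rz":0,"grip":0.1},{"tx":0.85,"ty":0.3,"tz":0,"rx":0,"ry":0,"rz":0,"grip":0.1},{"tx":0,"ty":0,"tz":0,"rx":0,"ry":0,"rz":0,"grip":0.1}]' >/dev/null; python3 plan.py .5385 -.1118 .25 121.8
python3 - <<'E'
from workcell import bot
import cv2,pickle
for n in("side","top"):
    f=bot.grab_frame(n);pickle.dump(f,open(f"{n}2.pkl","wb"));cv2.imwrite(f"pics/{n}2.png",f["img"])
    if n=="top":cv2.imwrite("pics/top2c.png",cv2.resize(f["img"][110:265,365:520],None,fx=3.8,fy=3.8,interpolation=cv2.INTER_CUBIC))
E
```

```text
t 11.2 pos [0.4883 0.2268 0.2817] xang 121.14 open 0.0479 F [-0.2 -0.2  0.1] M [ 0.04 -0.09 -0.08] z [ 0.02   0.006 -1.   ] j [  42.   11.   -7.    1.  -71. -102.]
shift units tool [-7.89 -3.32  0.77] rz units -0.17
level rx,ry units [0.29 0.07]
```

View pics/top2c.png

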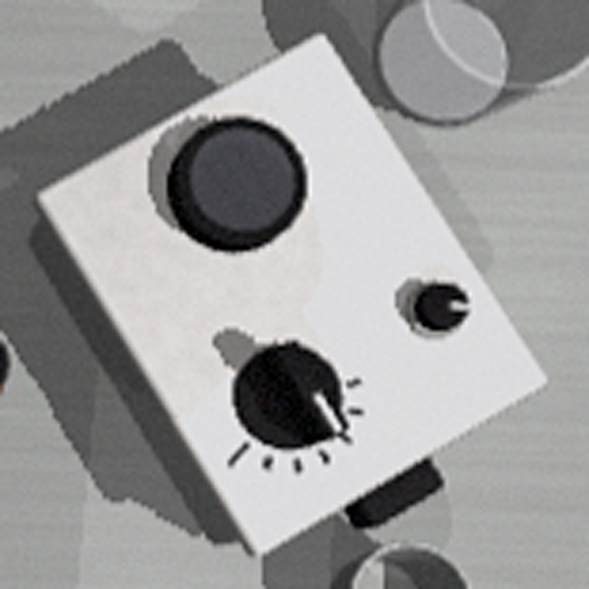

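View pics/side2.png

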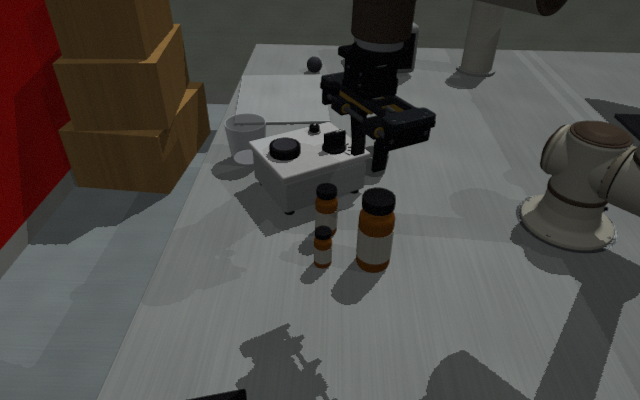

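```bash
python3 - <<'E'
from h import *
f=pickle.load(open("top2.pkl","rb"));T=lambda x,y:(x/3.8+365,y/3.8+110)
a=ray(f,*T(316,394),.157);b=ray(f,*T(342,437),.157);d=b-a
print(np.degrees(np.arctan2(d[1],d[0]))%360-139.8)
E
python3 -c "from workcell import bot;bot.hand_in()"
```

```text
70.8978055834601
the job is handed in; nothing more can be done
```

I turned the grind dial clockwise to its stop, brought it back three clicks anticlockwise, let go, moved the arm clear and handed the job in.

- **Stop reached:** At about 50° of tool heading the wrist moment rose sharply to about 0.7 N m. That matched where the longer tick put the stop. I held there for about 0.2 s, and the bar slipped roughly 4° in the jaws.
- **Dial at the end:** The last top picture puts the pointer about 71° from the stop, against a target of 72°.
- **Timer knob and jars:** The timer knob's pointer looks unchanged between the first and last top pictures. In the last side picture all three jars are upright where they were. I judged these by eye and did not measure them.
- **Robot:** It finished clear of everything, at about 11 s of the 40 s allowed, with no outside force to speak of.

No check failed. My two cameras disagreed by a few millimetres on the mill's position along y, and I used the combined estimate; the grip showed no side load. The top camera could not see the dial while the arm was over it.

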